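# Raise the grill hood click by click, slide the pan under, lower it again

### The job

Turn the star knob on the finishing grill clockwise, letting the pawl click from tooth to tooth, until the hood is high enough for the frying pan to pass beneath; then slide the pan along the counter until it stands centred under the hood. Then flip the pawl back off the ratchet so that it stays off, and turn the knob back until the hood rests on the pan's rim. Do not knock over anything that stands around.

Things in the scene. Friction and masses are not known exactly. Their poses are not given: they have to be found in the camera images.
- grill: Fixed grill. Origin on the counter under its square column (50 x 50, 158 mm tall); z up, at zero turn axes as the world's; turned up to 0.25 rad. In its own axes the hood reaches out to -y, the pawl is at -x. Foot plate 12 mm thick: x -65 to 65, y -53 to 77 mm. The counter under the hood is flat (a flush tile); the hood is open on the three sides away from the column.
- spot (a point): Point on the counter under the centre of the hood: 165 mm from the column's axis along the grill's own -y.
- hood (a joint): Height of the hood above its lowest position, m, 0 to 0.055. Steel slab 160 x 160 x 28 mm, centred over the spot; its flat underside is 30 mm + this value above the counter. Geared to the knob: 0.01528 m per rad (12 mm a click); stays where it is left. Starts below 0.010, too low for the pan.
- hood_under (a point): Centre of the hood's flat underside; moves up and down with the hood.
- knob (a joint): Angle of the star knob about the column's axis, rad, 0 to 3.6, growing clockwise seen from above (raises the hood); starts below 0.55. Four round spokes, 14 mm thick, tips 68 mm from the axis, 225 mm above the counter; in the grill's axes they point at 45, 135, 225, 315 degrees (counterclockwise from +x) minus this angle. Takes about 8 N on a spoke to raise, 3 N back; stays where left.
- knob_axis (a point): Point on the knob's vertical axis at the height of the spokes (225 mm above the counter). Hub: radius 20 mm, top at 236 mm. Under the spokes turns a ratchet disc of radius 58 mm with 8 saw teeth (tops at 179 mm): a click each 0.785 rad. After n clicks the engaged pawl stops the knob from turning back below about 0.785 n - 0.05.
- pawl (a joint): Angle of the pawl, rad: a steel bell crank on a level pivot (along the grill's y), 187 mm up and 112 mm from the column's axis at the grill's -x. At 0 to 0.2 its nose, 64 mm long towards the column, lies on or clicks over the teeth by its weight. Past about 0.8 it falls over by itself and stays off, nose up, at 1.35. 150 g, moves with under 2 N.
- pawl_tab (a point): Middle of the black thumb bar (56 mm along the grill's y, 12 thick, 14 high) on the pawl's upright arm, 52 mm from the pivot: with the pawl engaged it stands above the pivot, 239 mm above the counter. Pushing it away from the column (to the grill's -x) throws the pawl off.
- pan: Loose frying pan, about 0.7 kg, dark steel. Origin on the counter under the centre of the round pan; rim radius 80, height 48 mm. Straight black handle along the pan's own -x, 22 wide, 14 mm thick, from 75 to 210 mm from the centre, its axis 35 mm above the counter. Starts to the right of the grill, handle towards the robot and right.
- pan_grip (a point): Point on the axis of the pan's handle, 165 mm from the pan's centre and 35 mm above the counter.
- oil_bottle: Loose amber bottle, 60 mm diameter, 200 mm tall, beyond the grill or the pan; origin at its foot.
- pepper_mill: Loose wooden mill, 56 mm diameter, 165 mm tall, beyond the grill or the pan; origin at its foot.
- spice_jar: Loose glass jar, 54 mm diameter, 100 mm tall, beyond the grill or the pan; origin at its foot.
- mug: Loose white mug with a handle, 80 mm diameter, 90 mm tall, left of the grill; origin at its foot.
- canister: Loose steel canister, 90 mm diameter, 110 mm tall, left of the grill; origin at its foot.

How it is judged:
By the outcome, as a careful person would: the job done as asked, in the order asked, and still so for the second after the job is handed in, with the robot touching nothing.
It also fails if it takes over 67 s, if anything falls off the work surface, if the arm or the gripper's body presses on something with over 40 N, if the wrist force passes 120 N, or if a joint passes its speed limit or range.

### The arm

A 6-joint arm with a two-finger parallel gripper is mounted at the origin on the work surface. World frame = base frame: x ahead of the robot, y to its left, z up, the work surface at z = 0. Lengths are in m, angles in rad, forces in N, time in s.
With the tool pointing down it reaches from about 0.375 to 0.975 m from the base axis. Payload 3.8 kg.
Tool frame: the origin (TCP) lies on the centre line of the jaws, within the pads' length; the fingertips stand 14 mm ahead of it and the grasp point (between the pads) lies 5 mm behind it; z points along the fingers, y is the line along which they close (so a half turn about z gives the same grasp; the last joint's range is limited). The gripper opens to 85 mm and grips with 20 to 120 N. Pads are 22 mm wide; open, the fingers measure 114 mm over their backs; the gripper's body (76 mm by 85 mm) begins 54 mm behind the grasp point. The pads swing forward as they close: fully open they stand 13 mm farther back than shut.
Start: joints at [1.073, 0.264, 1.604, -0, 1.274, -0.037], TCP at [0.3, 0.605, 0.219] pointing down, gripper open.
Joint ranges: [-2.63, 2.63], [-0.94, 2.18], [0.31, 2.57], [-1.31, 4.45], [0, 2.66], [-2.55, 2.55]. Speed limits (rad/s): [2.57, 2.57, 3.14, 3.14, 3.14, 3.14].

### API

Orientations are given as a rotation vector (axis times angle).
In Python, from workcell import bot, eyes, spot_in gives the robot as it stands.
- The arm moves only by the tool carry_out, never from a script. Its argument "series" is text: rows parted by semicolons, each of 4 numbers parted by spaces: the shift along the world's x, y, z in m, then the turn about the world's z in degrees. In form: tx ty tz roll; .... A call has 1 to 20 rows; each row shifts and turns the commanded pose from where the row before left it; what a row does not reach is not made up. A row lasts 1/8 s, in which the tool goes at most 62.5 mm and 10.7 degrees, less where a joint would pass 70% of its speed; a pose out of reach is approached as far as the arm can. A call is refused whole if a number of a shift passes 0.0625 or a number of a turn 10.7, either way. A call with a gripper value outside its range is refused whole. "jaw" is the gripper command: -1 is shut, 1 is fully open, values between are in proportion, set as the call begins (left out, the last holds). The fingers move at their own pace and stop on an object; "grip_force" is the grip in N (left out, the last holds). Time passes only in rows, so rows that do not move let the fingers close. It gives the time, the measured TCP pose, the force, the opening and the grip force at its end, in the units of the state.
- bot.read_state(): the state, without advancing time (a new reading comes with each control period).
- eyes.read_camera(name): name is "side" or "top"; returns (picture, depth): 400x640x3 uint8, blue, green, red; 400x640 float32, m along the optical axis (not along the pixel's ray), 0 where there is no reading.
- eyes.get_calibration(name): a dict with "K" (3x3 intrinsics, pixels), "position" and "rotation" of the camera in the world. Camera axes: x right, y down, z forward; pixel columns grow to the right and rows downward; lengths in m; the calibration is good to about 2 mm. A picture is of the moment at which its call begins. get_calibration takes no time and is no camera call.
- bot.finish_job(): hands the job in; it is judged then, once.
Trained networks look in the newest picture that a camera, given by its name, has taken for a name from the list of things; names that differ only in an ending like _2 or _b are one class to them, and where a whole thing is asked for, a point or a joint stands for the part that bears it (a point fixed in the world has none). Each returns a list of dicts, best first, with "score" (0 to 1); they miss things now and then, are a little off and sometimes report something else, mostly with a low value. They report only what shows in the picture. A call takes as long as a camera call.
- spot_in(camera, target): "rect" ([centre column, centre row, width, height] in pixels, round what is visible of it).
The state is a dict: "time": time; "q": joint angles; "joint_vel": joint speeds; "joint_torque": joint torques, N m; "tool_pos": TCP position; "tcp_rot": TCP orientation; "wrist_force": force on the tool from outside, world axes, zero at the start; "torque": the same for the moment, N m; "width": opening from 0.0 (shut) to 1.0 (fully open); "grip_force": force on a finger pad.
Only numpy, scipy, OpenCV 4.12 (cv2) and the standard library are available. Lean on these libraries where they do the work, as an engineer would, in place of code of your own. Each camera call takes 0.05 s, during which the arm holds its last target. There are 200 camera calls.

## Working session

There is one attempt and no reset: what is moved stays moved. The work goes in short steps, Python scripts to look and compute and a tool call to move; the robot and the scene stay as the last step left them, time stands still between calls to the robot, and variables do not carry over. Pictures are saved under pics/ and viewed, at most 10 in all, crops included, and the job is handed in when it is done.

Besides the shell and the picture viewer there is one more tool, called as a command line: name --argument value ..., lists and objects as JSON in quotes. carry_out: Moves the arm, as the interface text tells. Its arguments: {"type":"object","properties":{"series":{"type":"string"},"jaw":{"type":"number"},"grip_force":{"type":"number"}},"required":["series"]}

```bash
mkdir -p pics; ls
cat > h.py <<'E'
import numpy as np, cv2
from workcell import bot, eyes, spot_in
def cloud(cam):
    p,d=eyes.read_camera(cam); c=eyes.get_calibration(cam); K=np.array(c["K"]);R=np.array(c["rotation"]);t=np.array(c["position"])
    v,u=np.mgrid[0:d.shape[0],0:d.shape[1]]
    P=np.stack([(u-K[0,2])/K[0,0]*d,(v-K[1,2])/K[1,1]*d,d],-1)@R.T+t
    P[d==0]=np.nan
    return p,d,P
E
python3 - <<'E'
from h import *
s=bot.read_state(); print(s)
for c in("top","side"):
    p,d,P=cloud(c); cv2.imwrite(f"pics/{c}0.png",p); np.save(f"/tmp/{c}.npy",P)
    k=eyes.get_calibration(c); print(c,np.round(k["K"],1).tolist(),np.round(k["position"],3),np.round(k["rotation"],3).tolist())
    for n in("grill","hood","knob","pawl","pawl_tab","pan","pan_grip","oil_bottle","pepper_mill","spice_jar","mug","canister"):
        r=spot_in(c,n)
        print(n,[(np.round(x["rect"]).tolist(),round(x["score"],2)) for x in r[:2]])
E
```

```text
pics
{'time': 0.0, 'q': array([ 1.07310440e+00,  2.64764326e-01,  1.60539106e+00,  5.68459328e-05,
        1.27369364e+00, -3.69004346e-02]), 'joint_vel': array([-1.13464158e-03,  3.31152152e-05,  2.72783828e-04,  1.70760715e-03,
       -1.20787959e-03, -7.52352206e-04]), 'joint_torque': array([-1.55045880e-03, -5.15089273e+01, -3.67316616e+01, -1.61788016e-04,
        1.31106822e-02, -2.57771319e-05]), 'tool_pos': array([0.29976253, 0.60393319, 0.21754532]), 'tcp_rot': array([-0.71730004, -3.0579405 ,  0.00339519]), 'wrist_force': array([0.14337475, 1.10665579, 0.1578481 ]), 'torque': array([0.00555568, 0.01576729, 0.01475699]), 'grip_force': 0.0, 'width': 0.9986798897527646}Traceback (most recent call last):
  File "<stdin>", line 4, in <module>
  File "h.py", line 6, in cloud
    P=np.stack([(u-K[0,2])/K[0,0]*d,(v-K[1,2])/K[1,1]*d,d],-1)@R.T+t
      ~~~~~~~~~~~~~~~~~~~~~~~~~~~~~~~~~~~~~~~~~~~~~~~~~~~~~~~~~~~~^~
ValueError: operands could not be broadcast together with shapes (400,640) (3,)
```

The camera rotation is a rotation vector, so I'll convert it.

```bash
sed -i 's/R=np.array(c\["rotation"\])/R=cv2.Rodrigues(np.array(c["rotation"],float))[0]/' h.py
python3 - <<'E'
from h import *
for c in("top","side"):
    p,d,P=cloud(c); cv2.imwrite(f"pics/{c}0.png",p); np.save(f"/tmp/{c}.npy",P)
    k=eyes.get_calibration(c); print(c,np.round(k["K"],1).tolist(),np.round(k["position"],3),np.round(k["rotation"],3).tolist())
    for n in("grill","hood","knob","pawl","pawl_tab","pan","pan_grip","oil_bottle","pepper_mill","spice_jar","mug","canister"):
        r=spot_in(c,n)
        print(n,[(np.round(x["rect"]).tolist(),round(x["score"],2)) for x in r[:2]])
print(bot.read_state()["time"])
E
```

```text
top [[507.3, 0.0, 326.1], [0.0, 507.3, 197.9], [0.0, 0.0, 1.0]] [0.376 0.035 1.377] [-2.146, 2.107, -0.172]
grill [([282.0, 238.0, 137.0, 85.0], 0.96), ([300.0, 232.0, 91.0, 64.0], 0.17)]
hood [([299.0, 233.0, 86.0, 60.0], 0.72), ([192.0, 262.0, 46.0, 35.0], 0.23)]
knob [([238.0, 224.0, 56.0, 51.0], 0.59)]
pawl [([233.0, 262.0, 24.0, 37.0], 0.86), ([454.0, 211.0, 100.0, 76.0], 0.51)]
pawl_tab [([235.0, 261.0, 25.0, 35.0], 0.76)]
pan [([454.0, 211.0, 102.0, 78.0], 0.63)]
pan_grip [([456.0, 211.0, 93.0, 82.0], 0.72)]
oil_bottle [([345.0, 133.0, 22.0, 40.0], 0.96)]
pepper_mill [([286.0, 138.0, 20.0, 32.0], 0.76), ([453.0, 212.0, 100.0, 76.0], 0.45)]
spice_jar [([411.0, 143.0, 22.0, 31.0], 0.59), ([284.0, 137.0, 17.0, 35.0], 0.45)]
mug [([192.0, 262.0, 46.0, 37.0], 0.93)]
canister [([160.0, 203.0, 44.0, 43.0], 0.88), ([191.0, 263.0, 46.0, 37.0], 0.5)]
side [[435.9, 0.0, 314.6], [0.0, 435.9, 196.4], [0.0, 0.0, 1.0]] [ 0.182 -0.546  1.007] [-2.355, 0.75, -0.259]
grill [([267.0, 195.0, 139.0, 152.0], 0.69), ([215.0, 155.0, 40.0, 23.0], 0.48)]
hood [([276.0, 211.0, 98.0, 90.0], 0.78)]
knob [([246.0, 144.0, 43.0, 53.0], 0.61)]
pawl [([217.0, 156.0, 32.0, 20.0], 0.5)]
pawl_tab [([212.0, 154.0, 40.0, 22.0], 0.81), ([278.0, 211.0, 90.0, 85.0], 0.41)]
pan [([386.0, 322.0, 66.0, 120.0], 0.59)]
pan_grip [([386.0, 322.0, 59.0, 118.0], 0.7)]
oil_bottle [([375.0, 183.0, 23.0, 56.0], 0.76)]
pepper_mill [([339.0, 156.0, 18.0, 48.0], 0.92)]
spice_jar [([415.0, 241.0, 26.0, 33.0], 0.96)]
mug [([201.0, 161.0, 30.0, 38.0], 0.63), ([233.0, 125.0, 26.0, 42.0], 0.52)]
canister []
1.35
```

View pics/top0.png

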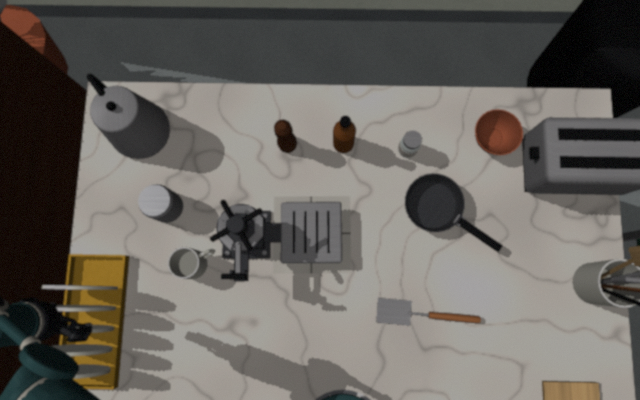

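View pics/side0.png

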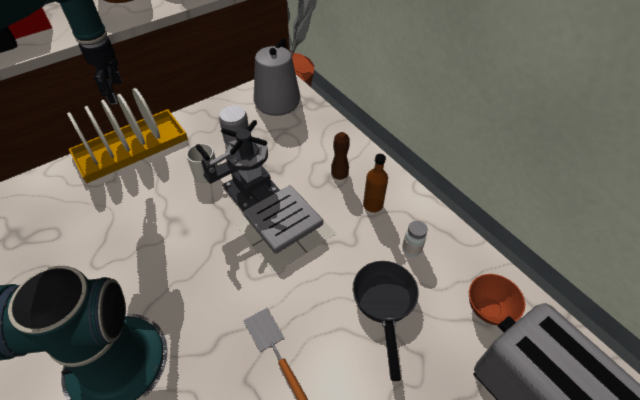

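The top view shows the grill column near (242,230), the hood at (312,232), the pawl tab at (235,275), and the pan at (434,203) with its handle end at (500,248). The side view agrees. Next I'll measure metrically from depth.

```bash
cat >> h.py <<'E'
def region(P,r,m=0):
    x,y,w,h=r; return P[int(y-h/2-m):int(y+h/2+m)+1,int(x-w/2-m):int(x+w/2+m)+1].reshape(-1,3)
def zsel(Q,a,b): return Q[(Q[:,2]>a)&(Q[:,2]<b)]
E
python3 - <<'E'
from h import *
P=np.load("/tmp/top.npy"); S=np.load("/tmp/side.npy")
H=region(P,[312,232,60,60],6); Hz=zsel(H,.045,.085); zt=np.median(Hz[:,2]); Hh=Hz[abs(Hz[:,2]-zt)<.008]
print("hood top z",zt,cv2.minAreaRect((Hh[:,:2]*1000).astype(np.float32)))
H=region(S,[284,217,75,60],6); Hz=zsel(H,.045,.085); zt=np.median(Hz[:,2]);Hh=Hz[abs(Hz[:,2]-zt)<.008]
print("side hood",zt,cv2.minAreaRect((Hh[:,:2]*1000).astype(np.float32)))
for n,C in(("top",P),("side",S)):
    A=C.reshape(-1,3); A=A[(A[:,0]>.15)&(A[:,0]<.55)&(A[:,1]>.05)&(A[:,1]<.45)]
    hub=A[(A[:,2]>.23)&(A[:,2]<.26)]; print(n,"above .23",len(hub),np.round(hub.mean(0),3))
    np.save(f"/tmp/A{n}.npy",A)
    t=A[(A[:,2]>.2)];print(np.round(t[:,0].min(),3),np.round(t[:,0].max(),3),np.round(t[:,1].min(),3),np.round(t[:,1].max(),3))
    B=C.reshape(-1,3);B=B[(B[:,0]>.1)&(B[:,0]<.6)&(B[:,1]>-.5)&(B[:,1]<-.1)]
    rim=B[(B[:,2]>.042)&(B[:,2]<.055)]; print("rim",len(rim),np.round(cv2.minEnclosingCircle((rim[:,:2]*1000).astype(np.float32)),1) if 0 else cv2.minEnclosingCircle((rim[:,:2]*1000).astype(np.float32)))
    hd=B[(B[:,2]>.034)&(B[:,2]<.05)]; print("hand rect",cv2.minAreaRect((hd[:,:2]*1000).astype(np.float32)))
# masks: plot top z>0.2 on world grid
A=np.vstack([np.load("/tmp/Atop.npy"),np.load("/tmp/Aside.npy")])
g=np.zeros((300,300,3),np.uint8)
for lo,hi,c in((.05,.15,(60,60,60)),(.17,.2,(0,120,0)),(.213,.232,(255,255,255)),(.232,.27,(0,0,255))):
    q=A[(A[:,2]>lo)&(A[:,2]<hi)]; i=((.5-q[:,0])*1000).astype(int); j=((.4-q[:,1])*1000).astype(int); k=(i>=0)&(i<300)&(j>=0)&(j<300); g[i[k],j[k]]=c
cv2.imwrite("pics/grid.png",cv2.resize(g,(600,600),interpolation=0))
E
```

```text
hood top z 0.06150073793021693 ((515.1474609375, 95.73030090332031), (160.30245971679688, 171.4537353515625), 1.9575446844100952)
side hood 0.061793089433828774 ((514.8681640625, 127.92770385742188), (159.98367309570312, 238.31907653808594), 0.7327329516410828)
top above .23 617 [0.479 0.252 0.237]
0.215 0.55 0.196 0.45
rim 337 ((542.5151977539062, -282.83428955078125), 137.6204833984375)
hand rect ((555.9933471679688, -288.31134033203125), (274.9346923828125, 97.0703125), 75.12679290771484)
side above .23 391 [0.478 0.25  0.237]
0.15 0.55 0.198 0.434
rim 419 ((539.84423828125, -278.649169921875), 136.77003479003906)
hand rect ((555.1583862304688, -285.4776306152344), (275.27630615234375, 94.24658966064453), 74.92143249511719)
```

View pics/grid.png

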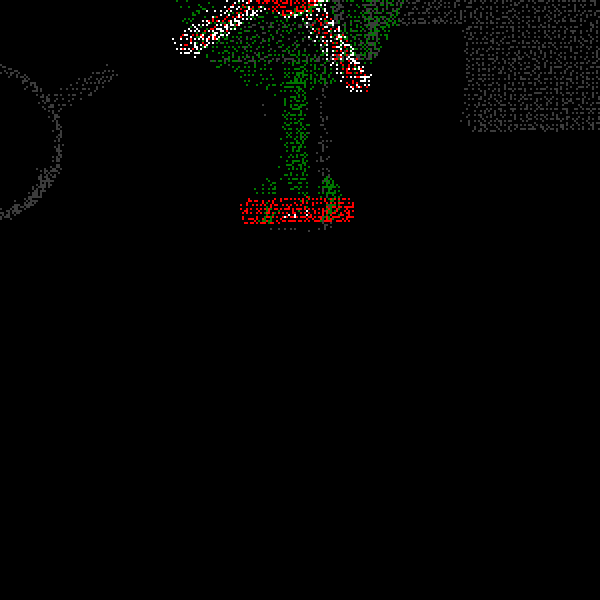

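The top-down grid cuts the grill off at x=0.5; the column is nearer x≈0.51. I'll redo it with a wider window.

```bash
cat > m.py <<'E'
from h import *
def grid(P,S,f):
    A=np.vstack([P.reshape(-1,3),S.reshape(-1,3)]); A=A[~np.isnan(A[:,0])]
    g=np.zeros((300,500,3),np.uint8)
    for lo,hi,c in((.02,.15,(70,70,70)),(.17,.2,(0,120,0)),(.213,.232,(255,255,255)),(.232,.27,(0,0,255))):
        q=A[(A[:,2]>lo)&(A[:,2]<hi)]; i=((.68-q[:,0])*1000).astype(int); j=((.4-q[:,1])*1000).astype(int); k=(i>=0)&(i<300)&(j>=0)&(j<500); g[i[k],j[k]]=c
    cv2.imwrite(f,cv2.resize(g,(800,480),interpolation=0))
E
python3 - <<'E'
from m import *
P=np.load("/tmp/top.npy"); S=np.load("/tmp/side.npy"); grid(P,S,"pics/grid2.png")
for C in(P,S):
    A=C.reshape(-1,3); A=A[~np.isnan(A[:,0])]
    def box(x0,x1,y0,y1,z0,z1): return A[(A[:,0]>x0)&(A[:,0]<x1)&(A[:,1]>y0)&(A[:,1]<y1)&(A[:,2]>z0)&(A[:,2]<z1)]
    mm=lambda q:cv2.minAreaRect((q[:,:2]*1000).astype(np.float32))
    print("hood",mm(box(.4,.62,-.02,.163,.055,.07)))
    print("tab",mm(box(.35,.42,.2,.32,.236,.26)),np.median(box(.35,.42,.2,.32,.236,.26)[:,2]))
    sp=box(.42,.6,.15,.35,.215,.235); print("spokes bbox",sp.min(0),sp.max(0))
    hub=box(.42,.6,.15,.35,.2335,.25); c=np.median(hub,0); print("hub",c,mm(hub[np.hypot(*(hub-c)[:,:2].T)<.03]))
    r=box(.45,.75,-.38,-.1,.043,.054); c,R=cv2.minEnclosingCircle((r[:,:2]*1000).astype(np.float32)); print("rim",c,R,r.min(0),r.max(0))
    c=np.array(c)/1000
    hd=box(.3,.7,-.6,-.1,.034,.05); hd=hd[np.hypot(*(hd[:,:2]-[.565,-.22]).T)>.09]; print("handle",mm(hd),np.median(hd[:,2]))
E
```

```text
hood ((515.3671264648438, 87.37196350097656), (159.68734741210938, 155.3295440673828), 1.6574430465698242)
tab ((394.711181640625, 251.24072265625), (11.119434356689453, 55.97374725341797), 1.0808422565460205) 0.245201064305558
spokes bbox [0.45464162 0.1957894  0.21543929] [0.56891822 0.31325268 0.23499552]
hub [0.51000438 0.25469273 0.23573648] ((511.8730773925781, 254.4908905029297), (40.975563049316406, 45.604515075683594), 77.98551177978516)
rim (620.7467041015625, -263.31036376953125) 171.1095733642578 [ 0.49483009 -0.37961938  0.04301794] [ 0.74749341 -0.14719935  0.05392189]
handle ((635.2955322265625, -381.2405090332031), (358.72198486328125, 244.2034149169922), 55.13137435913086) 0.04202221932833494
hood ((515.403076171875, 86.10443878173828), (159.98367309570312, 154.66571044921875), 0.7327329516410828)
tab ((394.8502197265625, 251.11143493652344), (12.405976295471191, 56.237361907958984), 0.22360658645629883) 0.24514842795234687
spokes bbox [0.45447003 0.1978761  0.21534929] [0.5679821  0.30976317 0.23496985]
hub [0.5105828  0.25361373 0.23593358] ((509.604736328125, 255.83984375), (40.158721923828125, 43.57630157470703), 82.36878967285156)
rim (619.2801513671875, -261.5077209472656) 168.76925659179688 [ 0.49449425 -0.37988535  0.04303409] [ 0.74942817 -0.14723797  0.05390384]
handle ((574.8659057617188, -354.9935302734375), (401.327880859375, 186.98597717285156), 83.76654815673828) 0.041718750682357864
```

View pics/grid2.png

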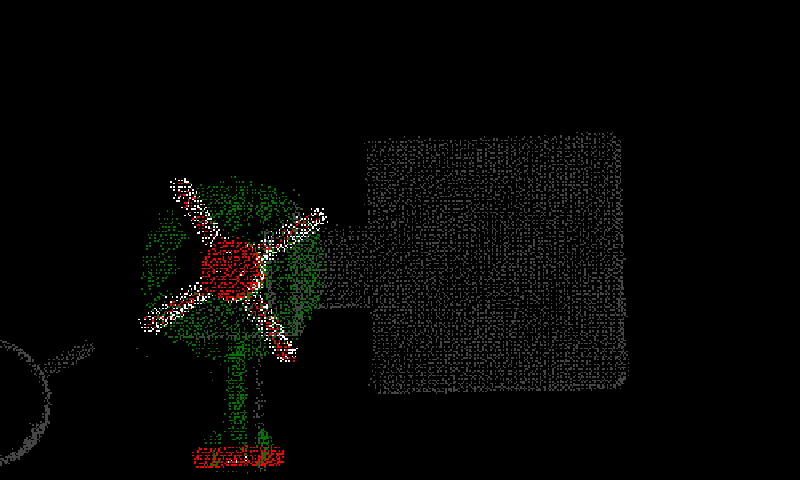

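Estimates so far:
- Grill axis at (0.511, 0.2545), yaw about 0.025 rad, and the spot near (0.515, 0.090).
- Hood at about 3.6 mm, so the knob is at about 0.24 rad.
- Far-left spoke at about 123° in world axes; I'll cage that one.

I'm moving over it now.

carry_out --series "0 0 0.06 0; 0.0263 -0.044 0 -4.4; 0.0263 -0.044 0 -4.4; 0.0263 -0.044 0 -4.4; 0.0263 -0.044 0 -4.4; 0.0263 -0.044 0 -4.4; 0.0263 -0.044 0 -4.4; 0.0263 -0.044 0 -4.4; 0 0 0 0; 0 0 0 0" --jaw -0.3 --grip_force 25

```text
time: 2.6
tool_pos: [0.4842, 0.2967, 0.279]
tcp_rot: [-1.504, -2.757, -0.001]
wrist_force: [0.3, -0.3, 0.7]
width: 0.351
grip_force: 0.0
```

Run:
```python
from h import *
from scipy.optimize import least_squares
P=np.load("/tmp/top.npy"); S=np.load("/tmp/side.npy")
for n,C,r in(("top",P,[454,211,104,80]),("side",S,[386,322,66,122])):
    Q=region(C,r); Q=Q[~np.isnan(Q[:,0])]; rim=zsel(Q,.043,.053)
    c=np.array([.56,-.22])
    rim=rim[(np.hypot(*(rim[:,:2]-c).T)<.1)]
    f=least_squares(lambda v:np.hypot(rim[:,0]-v[0],rim[:,1]-v[1])-v[2],[.56,-.22,.08],loss="soft_l1",f_scale=.003).x
    h=Q[(Q[:,2]>.03)&(Q[:,2]<.05)]; d=h[:,:2]-f[:2]; R=np.hypot(*d.T); k=(R>.1)&(R<.215)
    print(n,f,len(rim),"handle ang",np.degrees(np.arctan2(*np.median(d[k]/R[k,None],0)[::-1])),k.sum(),R[k].max(),cv2.minAreaRect((h[k][:,:2]*1000).astype(np.float32)))
```

```text
top [ 0.60137068 -0.23601789  0.07758404] 196 handle ang -125.12386203906841 364 0.20964456555991062 ((513.2322998046875, -363.26806640625), (109.38389587402344, 23.356544494628906), 55.13137435913086)
side [ 0.6021404  -0.23452432  0.07765909] 252 handle ang -125.04380544322255 518 0.20916522072339094 ((513.9722290039062, -361.9614562988281), (108.36432647705078, 22.66153335571289), 55.19276428222656)
```

carry_out --series "0 0 -0.032 0; 0 0 -0.032 0; 0 0 0 0; 0 0 0 0"

```text
time: 3.1
tool_pos: [0.4843, 0.2978, 0.216]
tcp_rot: [1.502, 2.759, 0.002]
wrist_force: [0.9, 0.7, 0.5]
width: 0.353
grip_force: 0.0
```

Run:
```python
from h import *
p,d,P=cloud("top"); q,_,_=cloud("side")
cv2.imwrite("pics/c1.png",np.hstack([cv2.resize(p[160:300,170:350],(400,311)),cv2.resize(q[80:240,180:340],(311,311))]))
```

```text
(no output)
```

View pics/c1.png

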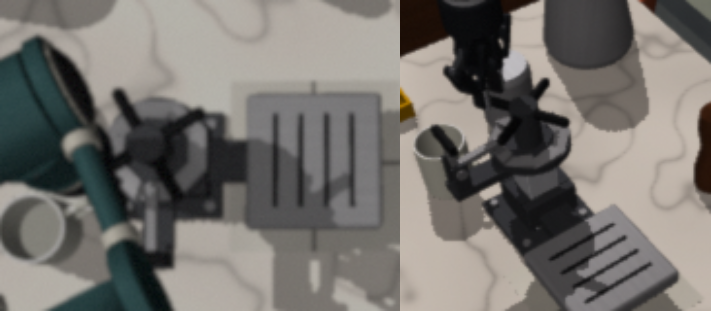

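The picture shows the jaws straddling the left spoke, clear of the mug. I'll sweep the arc clockwise about the axis.

carry_out --series "0.0078 0.004 0 -10; 0.0083 0.0025 0 -10; 0.0087 0.0011 0 -10; 0.0087 -0.0005 0 -10; 0.0085 -0.0019 0 -10; 0.008 -0.0035 0 -10; 0.0073 -0.0047 0 -10; 0.0064 -0.0059 0 -10; 0.0052 -0.007 0 -10; 0.004 -0.0078 0 -10; 0 0 0 0; 0 0 0 0" --jaw -0.5

```text
time: 4.7
tool_pos: [0.5579, 0.2754, 0.2179]
tcp_rot: [-3.075, -0.62, -0.006]
wrist_force: [-3.2, 4.0, 4.0]
width: 0.248
grip_force: 2.5
```

Run:
```python
from h import *
s=bot.read_state(); print(s["q"])
for c in("top","side"):
    p,d,P=cloud(c); A=P.reshape(-1,3)
    k=(abs(A[:,0]-.515)<.07)&(abs(A[:,1]-.08)<.06)&(A[:,2]>.05)&(A[:,2]<.14); z=A[k][:,2]; print(c,np.median(z),len(z))
```

```text
[0.41656194 0.16230441 1.72777007 0.00358054 1.24673498 1.58816276]
top 0.08620290861610824 2555
side 0.08664467713370289 1882
```

The hood underside is now about 58 mm up, two clicks past, with the knob at about 1.86. That clears the pan's 48 mm. I'll back off, lift and go to the pan handle at (0.507, -0.3705), with the jaw line at -35°.

carry_out --series "-0.001 0.003 0 0; 0 0 0.03 0; 0 0 0.04 0; -0.0038 -0.05 0 2.5; -0.0038 -0.05 0 2.5; -0.0038 -0.05 0 2.5; -0.0038 -0.05 0 2.5; -0.0038 -0.05 0 2.5; -0.0038 -0.05 0 2.5; -0.0038 -0.05 0 2.5; -0.0038 -0.05 0 2.5; -0.0038 -0.05 0 2.5; -0.0038 -0.05 0 2.5; -0.0038 -0.05 0 2.5; -0.0038 -0.05 0 2.5; -0.0038 -0.05 0 2; 0 0 0 0; 0 0 0 0"

```text
time: 7.05
tool_pos: [0.5065, -0.3741, 0.2849]
tcp_rot: [-2.79, -1.444, 0.0]
wrist_force: [-0.1, -0.3, -0.5]
width: 0.25
grip_force: 0.0
```

Run:
```python
from h import *
s=bot.read_state(); print(s["q"][0]-s["q"][5],s["tool_pos"])
p,d,P=cloud("side"); A=P.reshape(-1,3); k=(abs(A[:,0]-.515)<.07)&(abs(A[:,1]-.08)<.06)&(A[:,2]>.05)&(A[:,2]<.14); print(np.median(A[k][:,2]))
```

```text
-0.615400176600045 [ 0.50653995 -0.37414481  0.28488236]
0.08670654701303748
```

carry_out --series "0 0.003 0 0; 0 0 0 0; 0 0 -0.045 0; 0 0 -0.045 0; 0 0 -0.045 0; 0 0 -0.045 0; 0 0 -0.035 0; 0 0 -0.02 0; 0 0 -0.019 0; 0 0 0 0; 0 0 0 0" --jaw 1

```text
time: 8.48
tool_pos: [0.5077, -0.3718, 0.0322]
tcp_rot: [2.787, 1.445, 0.001]
wrist_force: [-0.1, -0.5, 0.3]
width: 1.0
grip_force: 0.0
```

carry_out --series "0 0 0 0; 0 0 0 0; 0 0 0 0; 0 0 0 0; 0 0 0 0; 0 0 0 0" --jaw -1 --grip_force 60

```text
time: 9.22
tool_pos: [0.5067, -0.3711, 0.0308]
tcp_rot: [-2.789, -1.446, 0.0]
wrist_force: [-0.1, -0.4, -0.5]
width: 0.001
grip_force: 0.0
```

The jaws shut fully, so they missed the handle. I'll look.

Run:
```python
from h import *
p,d,P=cloud("top"); q,_,S=cloud("side"); np.save("/tmp/top.npy",P);np.save("/tmp/side.npy",S)
cv2.imwrite("pics/c2.png",np.hstack([cv2.resize(p[160:290,380:550],(400,306)),cv2.resize(q[240:400,320:480],(306,306))]))
```

```text
(no output)
```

View pics/c2.png

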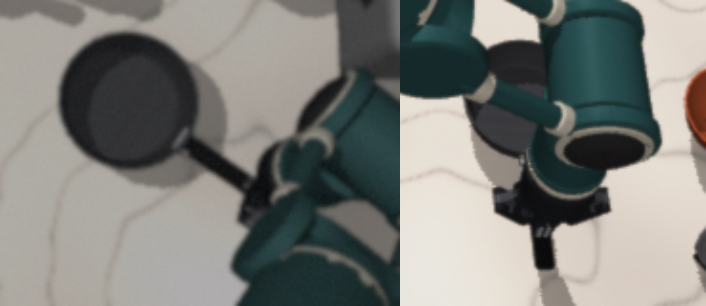

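Run:
```python
from h import *
q,d,S=cloud("side"); c=eyes.get_calibration("side");R=cv2.Rodrigues(np.array(c["rotation"]))[0];K=np.array(c["K"])
def pr(X): v=K@(R.T@(np.array(X)-c["position"])); return v[:2]/v[2]
s=bot.read_state(); t=s["tool_pos"]; print(t,s["width"],"tcp px",pr(t),"tip",pr(t-[0,0,.014]),"pan grip",pr([.507,-.3705,.042]),"handle end",pr([.6018-.574*.21,-.2353-.819*.21,.042]))
cv2.imwrite("pics/c3.png",cv2.resize(q[315:390,350:450],(800,600),interpolation=cv2.INTER_CUBIC))
for r in range(348,386,4): print(r,[ (round(S[r,k,2]*1000)) if S[r,k,2]==S[r,k,2] else -1 for k in range(380,410,3)])
```

```text
[ 0.50673584 -0.37107137  0.03082494] -0.002843180628606434 tcp px [392.24290207 361.11742063] tip [391.42444107 363.26613581] pan grip [392.82551836 359.08205453] handle end [395.30811307 380.40579757]
348 [119, 101, 138, 177, 186, 194, 202, 208, 212, 213]
352 [118, 108, 101, 97, 140, 180, 185, 188, 192, 193]
356 [97, 96, 98, 81, 110, 110, 94, 111, 112, 96]
360 [-1, -1, 2, 59, 70, 68, 70, -1, 0, -2]
364 [1, 1, 3, 40, 39, 43, 46, 2, -1, -3]
368 [0, 2, 1, 38, 42, 41, 41, 2, 0, 5]
372 [2, 3, 2, 32, 42, 42, 42, 1, 3, 1]
376 [0, 2, 0, -1, 41, 42, 42, 1, 3, -4]
380 [4, 2, -1, 3, 38, 39, 38, -1, 0, 1]
384 [1, 0, 0, 1, -4, -1, 0, -2, -2, -1]
```

View pics/c3.png

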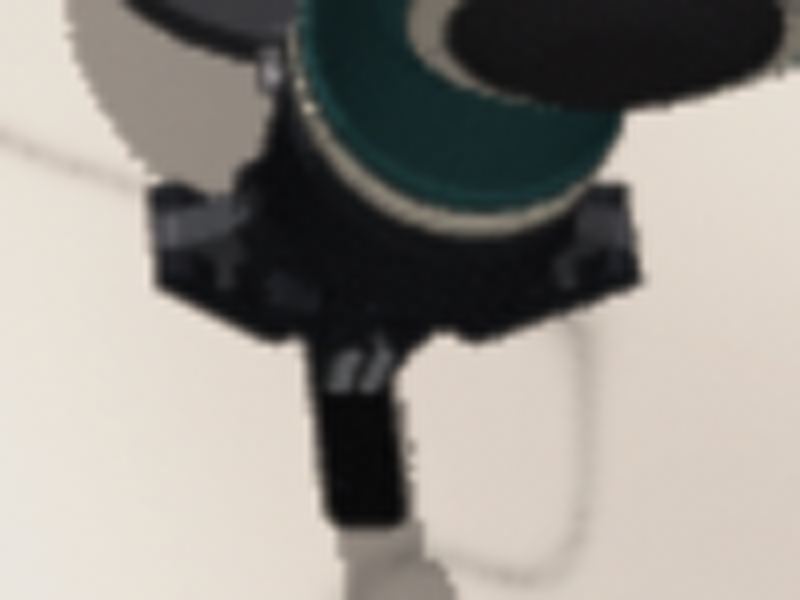

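The picture shows the shut fingertips resting above the handle, with the end still visible at crop (360,450). The real tip height doesn't match the reading, so I'll lift and measure the true tip with the side camera.

carry_out --series "0 0 0.03 0; 0 0 0.03 0; 0 0 0.04 0; 0 0 0 0; 0 0 0 0"

```text
time: 10.0
tool_pos: [0.5066, -0.371, 0.1307]
tcp_rot: [-2.789, -1.446, 0.0]
wrist_force: [0.4, -0.5, -0.2]
width: -0.003
grip_force: 0.0
```

Run:
```python
from h import *
q,d,S=cloud("side"); c=eyes.get_calibration("side");R=cv2.Rodrigues(np.array(c["rotation"]))[0];K=np.array(c["K"])
def pr(X): v=K@(R.T@(np.array(X)-c["position"])); return v[:2]/v[2]
s=bot.read_state(); t=s["tool_pos"]; print(t,s["q"],"tcp px",pr(t),"tip",pr(t-[0,0,.014]))
A=S.reshape(-1,3); k=(abs(A[:,0]-t[0])<.05)&(abs(A[:,1]-t[1])<.05)&(A[:,2]>.06)&(A[:,2]<.25)
a=A[k]; i=np.argsort(a[:,2])[:12]; print(np.round(a[i],3))
for z in np.arange(.08,.22,.01):
    b=a[abs(a[:,2]-z)<.005]
    if len(b): print(round(z,3),len(b),np.round(b.mean(0),3),np.round(np.ptp(b,0),3))
```

```text
[ 0.50599984 -0.37052188  0.12970138] [-6.71760075e-01  2.44186198e-01  1.79886886e+00 -3.92166632e-06
  1.10051905e+00 -5.73483039e-02] tcp px [398.13853814 344.43878086] tip [397.17941998 346.97123191]
[[ 0.496 -0.375  0.147]
 [ 0.496 -0.371  0.148]
 [ 0.496 -0.374  0.149]
 [ 0.512 -0.383  0.149]
 [ 0.494 -0.37   0.15 ]
 [ 0.504 -0.383  0.151]
 [ 0.496 -0.377  0.151]
 [ 0.502 -0.382  0.151]
 [ 0.51  -0.382  0.152]
 [ 0.497 -0.378  0.152]
 [ 0.5   -0.381  0.152]
 [ 0.498 -0.38   0.153]]
0.15 15 [ 0.5   -0.378  0.151] [0.018 0.013 0.008]
0.16 32 [ 0.499 -0.376  0.16 ] [0.02  0.021 0.009]
0.17 24 [ 0.5   -0.377  0.169] [0.022 0.016 0.01 ]
0.18 17 [ 0.501 -0.379  0.18 ] [0.019 0.019 0.008]
0.19 60 [ 0.499 -0.379  0.191] [0.054 0.039 0.01 ]
0.2 106 [ 0.494 -0.371  0.199] [0.069 0.057 0.01 ]
0.21 80 [ 0.498 -0.379  0.211] [0.078 0.057 0.01 ]
0.22 90 [ 0.502 -0.383  0.22 ] [0.088 0.062 0.01 ]
```

carry_out --series "-0.04 0.03 0 0; -0.04 0.03 0 0; 0 0 0 0; 0 0 0 0"

```text
time: 10.55
tool_pos: [0.4267, -0.3111, 0.1302]
tcp_rot: [-2.789, -1.445, 0.0]
wrist_force: [-0.4, -0.4, -0.1]
width: 0.001
grip_force: 0.0
```

```bash
cat > tip.py <<'E'
from h import *
q,d,S=cloud("side"); c=eyes.get_calibration("side");R=cv2.Rodrigues(np.array(c["rotation"]))[0];K=np.array(c["K"])
def pr(X): v=K@(R.T@(np.array(X)-c["position"])); return np.round(v[:2]/v[2],1)
s=bot.read_state(); t=s["tool_pos"]; print(t,s["width"],"tcp px",pr(t),"tip",pr(t-[0,0,.014]),"tip+30",pr(t+[0,0,.016]))
A=S.reshape(-1,3); k=(abs(A[:,0]-t[0])<.06)&(abs(A[:,1]-t[1])<.06)&(A[:,2]>.06)&(A[:,2]<.25)
a=A[k]; i=np.argsort(a[:,2])[:8]; print(np.round(a[i],3).tolist())
u,v=pr(t).astype(int); g=cv2.cvtColor(q,cv2.COLOR_BGR2GRAY)
cv2.imwrite("pics/tip.png",cv2.resize(q[v-70:v+50,u-80:u+80],(800,600),interpolation=cv2.INTER_CUBIC)); print("crop origin",u-80,v-70)
E
python3 tip.py
```

```text
[ 0.42742949 -0.31165667  0.13069802] 0.001446947969292536 tcp px [349.8 343. ] tip [349.5 345.6] tip+30 [350.3 340. ]
[[0.416, -0.316, 0.147], [0.417, -0.317, 0.147], [0.42, -0.32, 0.148], [0.419, -0.319, 0.148], [0.425, -0.323, 0.148], [0.423, -0.322, 0.149], [0.421, -0.322, 0.151], [0.415, -0.316, 0.153]]
crop origin 269 273
```

View pics/tip.png

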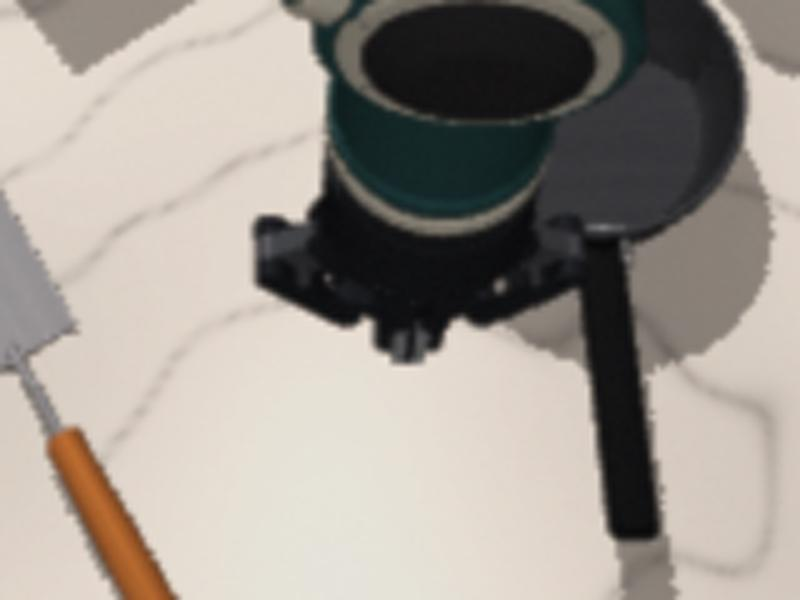

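The crop shows the tip at about (350,345) in the full image. Depth puts the shut tip at z≈0.147 while the reading of 0.130 implies 0.116. So the z reading is about 31 mm low here, while xy agrees. I'll go by the camera-measured tip height from now on and check the offset again lower down.

carry_out --series "0 0 -0.04 0; 0 0 -0.03 0; 0 0 0 0; 0 0 0 0; 0 0 0 0"

```text
time: 11.22
tool_pos: [0.4283, -0.3123, 0.0626]
tcp_rot: [2.786, 1.444, 0.002]
wrist_force: [0.3, -0.2, 0.0]
width: 0.001
grip_force: 0.0
```

```bash
sed -i 's/A\[:,2\]>.06/A[:,2]>.02/' tip.py; python3 tip.py
```

```text
[ 0.42808688 -0.3121722   0.06256521] -0.0005745865616800135 tcp px [348.5 354.9] tip [348.1 357.1] tip+30 [348.9 352.2]
[[0.417, -0.316, 0.078], [0.42, -0.319, 0.08], [0.421, -0.321, 0.081], [0.426, -0.325, 0.081], [0.423, -0.322, 0.081], [0.425, -0.324, 0.082], [0.418, -0.319, 0.083], [0.419, -0.317, 0.084]]
crop origin 268 284
```

carry_out --series "0.04 -0.029 0 0; 0.0395 -0.0295 0 0; 0 0 0 0; 0 0 -0.03 0; 0 0 -0.02 0; 0 0 -0.0125 0; 0 0 0 0; 0 0 0 0" --jaw 1

```text
time: 12.28
tool_pos: [0.5067, -0.37, -0.0008]
tcp_rot: [2.788, 1.445, 0.001]
wrist_force: [-0.3, 0.3, -0.5]
width: 0.999
grip_force: 0.0
```

carry_out --series "0 0 0 0; 0 0 0 0; 0 0 0 0; 0 0 0 0; 0 0 0 0; 0 0 0 0" --jaw -1 --grip_force 60

```text
time: 13.02
tool_pos: [0.5066, -0.3699, -0.0012]
tcp_rot: [2.788, 1.445, 0.001]
wrist_force: [-0.3, -0.7, 2.7]
width: 0.244
grip_force: 60.8
```

The handle is gripped at about 21 mm, 60 N. I'll slide half way, check the pan, then finish.

carry_out --series "-0.004 0.012 0 0; -0.006 0.022 0 0; -0.006 0.022 0 0; -0.006 0.022 0 0; -0.006 0.022 0 0; -0.006 0.022 0 0; -0.006 0.022 0 0; -0.003 0.011 0 0; 0 0 0 0; 0 0 0 0"

```text
time: 14.28
tool_pos: [0.4632, -0.2134, -0.0018]
tcp_rot: [-2.787, -1.446, -0.001]
wrist_force: [2.3, 4.2, 3.0]
width: 0.243
grip_force: 60.7
```

```bash
cat > pan.py <<'E'
from h import *
from scipy.optimize import least_squares
import sys
g=np.array([float(sys.argv[1]),float(sys.argv[2])])
for n in("top","side"):
    _,_,C=cloud(n); Q=C.reshape(-1,3); Q=Q[~np.isnan(Q[:,0])]; rim=zsel(Q,.043,.053); rr=np.hypot(*(rim[:,:2]-g).T); rim=rim[(rr<.092)&(rr>.065)]
    f=least_squares(lambda v:np.hypot(rim[:,0]-v[0],rim[:,1]-v[1])-.0775,g,loss="soft_l1",f_scale=.003).x
    h=Q[(Q[:,2]>.03)&(Q[:,2]<.046)]; d=h[:,:2]-f; R=np.hypot(*d.T); a=np.arctan2(d[:,1],d[:,0]); k=(R>.1)&(R<.14)&(a<-1.8)&(a>-2.6)
    print(n,f,len(rim),"handle ang",np.degrees(np.median(a[k])),k.sum())
s=bot.read_state();print(s["tool_pos"],s["q"][0]-s["q"][5],s["wrist_force"],s["time"])
E
python3 pan.py .559 -.08
```

```text
top [ 0.55776506 -0.07876984] 307 handle ang -125.26050923161753 126
side [ 0.55876958 -0.07803123] 85 handle ang nan 0
[ 0.46321064 -0.21342708 -0.00192052] -0.6125509484908835 [2.37506664 5.74296944 2.19940683] 14.375
  return _methods._mean(a, axis=axis, dtype=dtype,
  ret = ret.dtype.type(ret / rcount)
```

The pan is rigid in the grip at (0.558, -0.0785). Remaining: (-0.043, +0.168).

carry_out --series "-0.003 0.012 0 0; -0.0055 0.0215 0 0; -0.0055 0.0215 0 0; -0.0055 0.0215 0 0; -0.0055 0.0215 0 0; -0.0055 0.0215 0 0; -0.0055 0.0215 0 0; -0.0055 0.0215 0 0; -0.0015 0.0055 0 0; 0 0 0 0; 0 0 0 0"

```text
time: 15.75
tool_pos: [0.4206, -0.0469, -0.0015]
tcp_rot: [2.789, 1.445, 0.001]
wrist_force: [1.4, -0.7, 3.3]
width: 0.243
grip_force: 61.0
```

```bash
python3 pan.py .515 .09 2>/dev/null
python3 - <<'E'
from h import *
for c in("top","side"):
    p,d,P=cloud(c); A=P.reshape(-1,3); k=(A[:,0]>.41)&(A[:,0]<.62)&(A[:,1]>-.01)&(A[:,1]<.155)&(A[:,2]>.075)&(A[:,2]<.095); print(c,np.median(A[k][:,2]),cv2.minAreaRect((A[k][:,:2]*1000).astype(np.float32)),A[k].min(0),A[k].max(0))
E
```

```text
top [0.5143557  0.08576881] 9 handle ang nan 0
side [0.51628567 0.08793692] 42 handle ang nan 0
[ 0.42058216 -0.04689699 -0.00155932] -0.6146631680457484 [ 2.4712352  -0.24682976  2.76242606] 15.85
top 0.0859917893408777 ((515.845947265625, 82.42044067382812), (159.756591796875, 145.6038360595703), 1.6450316905975342) [0.43404441 0.00874801 0.07571749] [0.59596935 0.1549948  0.09458599]
side 0.08606448480469575 ((515.4196166992188, 82.73701477050781), (160.33766174316406, 146.5182342529297), 1.2227262258529663) [0.43408088 0.00920943 0.07517881] [0.59694835 0.15452476 0.09153035]
```

The pan is about 1.5 mm short in y. I'll nudge it, release, lift and go above the gap between the tab and the column.

carry_out --series "0 0.0015 0 0; 0 0 0 0"

```text
time: 16.2
tool_pos: [0.4203, -0.0462, -0.0014]
tcp_rot: [2.788, 1.445, -0.001]
wrist_force: [0.3, -5.8, 5.3]
width: 0.248
grip_force: 61.3
```

carry_out --series "0 0 0 0; 0 0 0 0; 0 0 0 0; 0 0 0 0; 0 0 0.03 0; 0 0 0.05 0; 0 0 0.05 0; 0 0 0.05 0; 0 0 0.05 0; 0 0 0.04 0; 0 0 0 0" --jaw 1

```text
time: 17.58
tool_pos: [0.4226, -0.0454, 0.2726]
tcp_rot: [2.785, 1.444, 0.01]
wrist_force: [0.5, -0.1, 0.2]
width: 0.998
grip_force: 0.0
```

carry_out --series "0.0003 0.039 0 -6.7; 0.0003 0.039 0 -6.7; 0.0003 0.039 0 -6.7; 0.0003 0.039 0 -6.7; 0.0003 0.039 0 -6.7; 0.0003 0.039 0 -6.7; 0.0003 0.039 0 -6.7; 0.0003 0.037 0 -6.7; 0 0 0 0; 0 0 0 0; 0 0 0 0" --jaw -1

```text
time: 18.95
tool_pos: [0.4224, 0.2639, 0.2678]
tcp_rot: [3.141, 0.032, -0.001]
wrist_force: [-0.7, -0.4, -0.2]
width: 0.001
grip_force: 0.0
```

```bash
sed -i 's/A\[:,2\]>.02)&(A\[:,2\]<.25/A[:,2]>.255)\&(A[:,2]<.4/' tip.py; python3 tip.py
python3 - <<'E'
from h import *
p,d,P=cloud("side"); A=P.reshape(-1,3)
k=(A[:,0]>.34)&(A[:,0]<.43)&(A[:,1]>.2)&(A[:,1]<.3)&(A[:,2]>.232)&(A[:,2]<.25); print("tab",A[k].min(0),A[k].max(0),k.sum())
k=(A[:,0]>.435)&(A[:,0]<.6)&(A[:,1]>.17)&(A[:,1]<.34)&(A[:,2]>.216)&(A[:,2]<.234);B=A[k][:,:2]-[.511,.2545];r=np.hypot(*B.T);a=np.degrees(np.arctan2(B[:,1],B[:,0]));kk=(r>.04)&(r<.07);print(np.histogram(a[kk],np.arange(-180,181,10)))
E
```

```text
[0.42257137 0.26388276 0.26805158] 0.002932659495246393 tcp px [207.9 136.7] tip [208.9 140.8] tip+30 [206.6 131.8]
[[0.417, 0.257, 0.281], [0.428, 0.257, 0.283], [0.412, 0.263, 0.283], [0.415, 0.257, 0.283], [0.431, 0.257, 0.284], [0.422, 0.255, 0.284], [0.412, 0.256, 0.285], [0.411, 0.264, 0.286]]
crop origin 127 66
tab [0.38827505 0.22360303 0.23329576] [0.40086548 0.27925345 0.24935179] 100
(array([ 0,  0, 15, 38,  1,  0,  0,  0,  0,  0,  0, 34, 17,  0,  0,  0,  0,
        0,  0,  0, 24, 13,  0,  0,  0,  0,  0,  0,  0, 14, 32,  0,  0,  0,
        0,  0]), array([-180, -170, -160, -150, -140, -130, -120, -110, -100,  -90,  -80,
        -70,  -60,  -50,  -40,  -30,  -20,  -10,    0,   10,   20,   30,
         40,   50,   60,   70,   80,   90,  100,  110,  120,  130,  140,
        150,  160,  170,  180]))
```

The tip is at 0.281 (reading + 0.013). The tab's column-side face is at x≈0.401 and the finger's face at 0.411. I'll go down to tip z≈0.215 and push to -x.

carry_out --series "0 0 -0.03 0; 0 0 -0.025 0; 0 0 -0.012 0; 0 0 0 0"

```text
time: 19.55
tool_pos: [0.4222, 0.2642, 0.2007]
tcp_rot: [3.141, 0.032, -0.002]
wrist_force: [0.1, -0.4, 0.1]
width: -0.001
grip_force: 0.0
```

carry_out --series "-0.008 0 0 0; -0.008 0 0 0; -0.008 0 0 0; -0.008 0 0 0; -0.008 0 0 0; -0.007 0 0 0; -0.006 0 0 0; -0.005 0 0 0; 0 0 0 0; 0 0 0 0; 0 0 0 0"

```text
time: 20.92
tool_pos: [0.3649, 0.2649, 0.2014]
tcp_rot: [3.141, 0.033, 0.0]
wrist_force: [0.0, 0.0, 0.3]
width: 0.002
grip_force: 0.0
```

carry_out --series "0 0 0.04 0; 0 0 0.045 0; 0 0 0 0; 0 0 0 0"

```text
time: 21.42
tool_pos: [0.3646, 0.2648, 0.286]
tcp_rot: [3.141, 0.033, -0.0]
wrist_force: [-0.1, 0.1, -0.0]
width: -0.004
grip_force: 0.0
```

Run:
```python
from h import *
for c in("top","side"):
    p,d,P=cloud(c); A=P.reshape(-1,3)
    for z in np.arange(.16,.28,.02):
        k=(A[:,0]>.32)&(A[:,0]<.43)&(A[:,1]>.2)&(A[:,1]<.3)&(abs(A[:,2]-z)<.01)
        if k.sum(): print(c,round(z,2),k.sum(),np.round(A[k].min(0),3),np.round(A[k].max(0),3))
    if c=="side": cv2.imwrite("pics/pawl.png",cv2.resize(p[90:250,160:360],(750,600),interpolation=cv2.INTER_CUBIC))
```

```text
top 0.16 116 [0.386 0.233 0.15 ] [0.429 0.267 0.17 ]
top 0.18 24 [0.39  0.23  0.176] [0.409 0.263 0.19 ]
top 0.2 219 [0.342 0.222 0.19 ] [0.411 0.273 0.21 ]
top 0.22 19 [0.345 0.226 0.21 ] [0.41  0.257 0.228]
top 0.24 26 [0.405 0.246 0.231] [0.429 0.256 0.25 ]
top 0.26 49 [0.409 0.246 0.25 ] [0.428 0.258 0.261]
side 0.16 140 [0.385 0.233 0.15 ] [0.43  0.269 0.17 ]
side 0.18 48 [0.38  0.231 0.17 ] [0.411 0.269 0.19 ]
side 0.2 284 [0.342 0.223 0.19 ] [0.411 0.282 0.21 ]
side 0.22 31 [0.4   0.246 0.211] [0.413 0.257 0.229]
side 0.24 44 [0.405 0.246 0.232] [0.43  0.258 0.249]
side 0.26 39 [0.41  0.245 0.25 ] [0.429 0.261 0.259]
```

View pics/pawl.png

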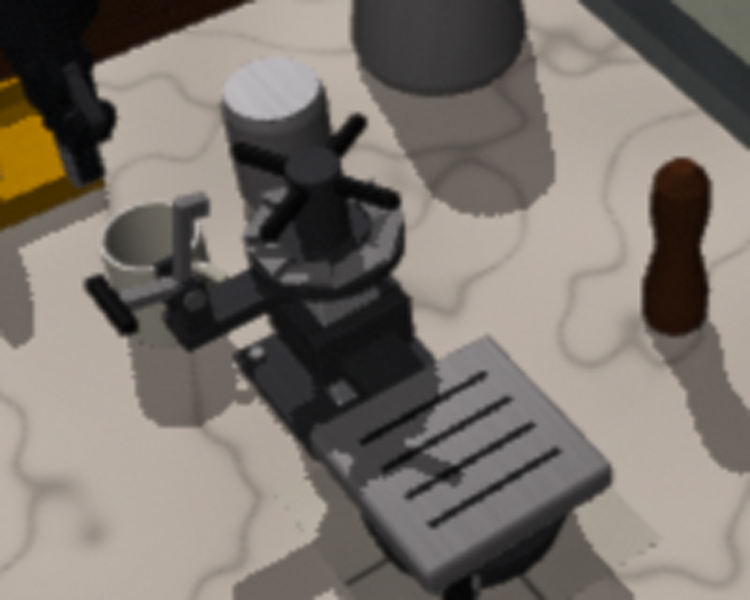

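The picture shows the pawl thrown over: nose up at crop (190,210), thumb bar down at (110,305). The pan is under the hood. Now I'll go to the spoke at 30° to turn the knob back.

carry_out --series "0.038 0.003 0 5.8; 0.038 0.003 0 5.8; 0.038 0.003 0 5.8; 0.038 0.003 0 5.8; 0.0377 0.0027 0 5.8; 0 0 0 0; 0 0 -0.03 0; 0 0 0 0; 0 0 0 0" --jaw -0.35 --grip_force 25

```text
time: 22.65
tool_pos: [0.5536, 0.2796, 0.2564]
tcp_rot: [3.033, 0.818, -0.001]
wrist_force: [0.0, 0.4, 0.8]
width: 0.327
grip_force: 0.0
```

```bash
sed -i 's/A\[:,2\]>.255/A[:,2]>.24/' tip.py; python3 tip.py
python3 - <<'E'
from h import *
s=bot.read_state(); print(s["q"][0]-s["q"][5])
p,d,P=cloud("side"); A=P.reshape(-1,3)
k=(A[:,0]>.435)&(A[:,0]<.6)&(A[:,1]>.17)&(A[:,1]<.34)&(A[:,2]>.216)&(A[:,2]<.234);B=A[k][:,:2]-[.511,.2545];r=np.hypot(*B.T);a=np.degrees(np.arctan2(B[:,1],B[:,0]));kk=(r>.04)&(r<.07);b=a[kk]%90; print(np.median(b))
E
```

```text
[0.55414729 0.27975551 0.25727793] 0.320844495285174 tcp px [251.3 116.3] tip [251.9 120.4] tip+30 [250.6 111.6]
[[0.526, 0.253, 0.24], [0.518, 0.249, 0.24], [0.521, 0.238, 0.24], [0.544, 0.293, 0.268], [0.548, 0.294, 0.269], [0.559, 0.26, 0.269], [0.562, 0.262, 0.27], [0.538, 0.286, 0.272]]
crop origin 171 46
-1.0437318603137422
30.731142714999535
```

carry_out --series "0 0 -0.03 0; 0 0 -0.025 0; 0 0 -0.012 0; 0 0 0 0; -0.005 0.0071 0 10; -0.0062 0.0062 0 10; -0.0071 0.005 0 10; 0 0 0 0; 0 0 0 0"

```text
time: 23.88
tool_pos: [0.5368, 0.2982, 0.1906]
tcp_rot: [2.72, 1.572, 0.003]
wrist_force: [0.4, -0.9, 0.1]
width: 0.324
grip_force: 0.0
```

```bash
cat > hood.py <<'E'
from h import *
for c in("top","side"):
    p,d,P=cloud(c); A=P.reshape(-1,3); k=(abs(A[:,0]-.515)<.07)&(abs(A[:,1]-.08)<.06)&(A[:,2]>.06)&(A[:,2]<.14); print(c,np.median(A[k][:,2]),k.sum())
E
python3 hood.py
```

```text
top 0.07982677420706641 2536
side 0.08031375465215623 1876
```

Hood top is at 0.080; the rim stop is expected at 0.076. I'll approach it gently.

carry_out --series "-0.0078 0.0037 0 10; 0 0 0 0; -0.0025 0.0008 0 3; 0 0 0 0; 0 0 0 0"

```text
time: 24.6
tool_pos: [0.5262, 0.3023, 0.1896]
tcp_rot: [2.524, 1.87, 0.001]
wrist_force: [0.9, -1.0, 1.1]
width: 0.323
grip_force: 0.7
```

```bash
python3 hood.py
```

```text
top 0.07636595845636351 2522
side 0.07705575450204183 1881
```

carry_out --series "-0.0017 0.0005 0 2; 0 0 0 0; 0 0 0 0"

```text
time: 25.08
tool_pos: [0.5242, 0.3029, 0.1895]
tcp_rot: [2.489, 1.916, 0.001]
wrist_force: [1.9, -1.0, 0.6]
width: 0.326
grip_force: 1.1
```

```bash
python3 hood.py
```

```text
top 0.07592025951136017 2509
side 0.0763741118265654 1869
```

carry_out --series "-0.0017 0.0004 0 2; 0 0 0 0; 0 0 0 0"

```text
time: 25.55
tool_pos: [0.524, 0.3025, 0.1897]
tcp_rot: [2.452, 1.959, 0.003]
wrist_force: [5.9, -3.4, 0.7]
width: 0.329
grip_force: 3.7
```

```bash
python3 hood.py
```

```text
top 0.07586482787141069 2511
side 0.07632609871364937 1868
```

carry_out --series "-0.0017 0.0004 0 2; 0 0 0 0; 0 0 0 0"

```text
time: 26.02
tool_pos: [0.524, 0.3021, 0.1897]
tcp_rot: [2.416, 1.999, 0.006]
wrist_force: [11.9, -5.6, -1.3]
width: 0.321
grip_force: 6.3
```

```bash
python3 hood.py
```

```text
top 0.07589815628879615 2512
side 0.0764466805538101 1863
```

The hood stopped at 0.076 and the resistance rose, so it rests on the rim. I'll back off within the cage, lift and retreat.

carry_out --series "0.004 -0.001 0 -3; 0.004 -0.001 0 -3; 0 0 0 0; 0 0 0.03 0; 0 0 0.04 0; 0 0 0.04 0; -0.03 0.04 0 0; -0.03 0.04 0 0; -0.03 0.04 0 0; 0 0 0 0; 0 0 0 0"

```text
time: 27.5
tool_pos: [0.4381, 0.4216, 0.299]
tcp_rot: [2.52, 1.875, -0.002]
wrist_force: [-0.2, 0.3, -0.6]
width: 0.323
grip_force: 0.0
```

```bash
python3 hood.py; python3 pan.py .5155 .0895 2>/dev/null
python3 - <<'E'
from h import *
p,_,P=cloud("top"); q,_,_=cloud("side"); A=P.reshape(-1,3); k=(A[:,0]>.4)&(A[:,0]<.435)&(A[:,1]>.2)&(A[:,1]<.3)&(A[:,2]>.23); print("nose up pts",k.sum())
h=A[(A[:,2]>.03)&(A[:,2]<.046)&(A[:,0]>.36)&(A[:,0]<.46)&(A[:,1]<.0)&(A[:,1]>-.12)]; print("handle",cv2.minAreaRect((h[:,:2]*1000).astype(np.float32)))
cv2.imwrite("pics/end.png",np.vstack([p[80:340,60:],q[80:400,30:610]][:1]+[cv2.resize(q,(580,362))[60:]]))
E
```

```text
top 0.07576792271622368 2510
side 0.07643605717785351 1875
top [0.50216275 0.08455632] 8 handle ang -121.45383762070207 122
side [0.51336743 0.08789837] 48 handle ang -124.53039446177284 113
[0.43928736 0.42078158 0.29928454] -0.2945462852594958 [ 0.25723235 -1.74528294 -0.7463064 ] 27.7
nose up pts 82
handle ((424.78955078125, -40.003517150878906), (104.97175598144531, 22.07229995727539), 54.05242919921875)
```

View pics/end.png

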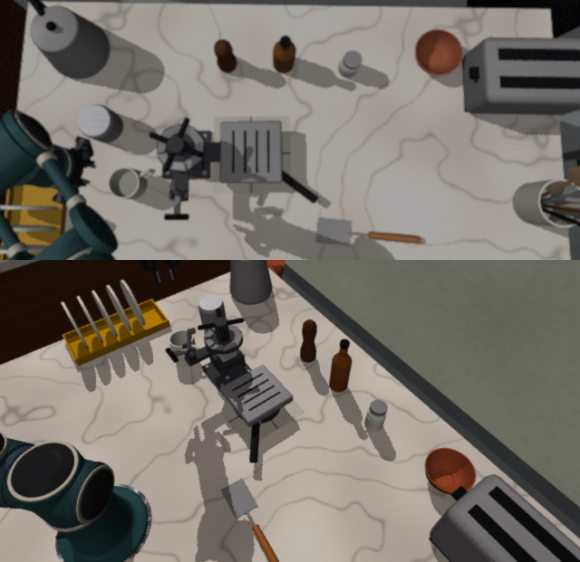

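The last picture shows the hood flat on the pan, the pawl over with its nose up, everything standing and the arm clear. The handle geometry puts the pan's centre within about 3 mm of the spot. Handing in.

```bash
python3 -c "
from workcell import bot
print(bot.finish_job())"
```

```text
the job is handed in; nothing more can be done
None
```

The job is handed in (no verdict was returned): the hood rests on the rim of the pan, which is centred under it to within about 3 mm; the pawl is flipped off, nothing was knocked over, and it took about 28 s.

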